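Set the recipe stand's stem at its mark and lock the cam lever

TASK

Set up the recipe stand: draw its stem straight up out of the wooden cutlery caddy, lower it foot first into the stand's collar until the broad middle ring on the stem is level with the collar's rim, and, holding it there so that it cannot sink, swing the collar's cam lever fully closed (clockwise seen from above); a finger of the same hand can push it round as the hand turns about the stem. Finish while still gripping the locked stem: do not let go. Keep the caddy standing and leave the other things on the worktop where they are.

Things in the scene. Friction and masses are not known exactly. Their poses are not given: they have to be found in the camera images.
- stem: Round aluminium tube 28 mm across, 155 mm long, flat rubber foot, black cap, thin stud (8 mm high) on top; 0.11 to 0.23 kg. Upright in the caddy. Origin: centre of the foot's underside, z up the stem. Dark rings 60, 80, 100 mm above the foot; the middle one is broad (4 mm, others 1.5). Grip it 115 to 130 mm above the foot, at any yaw (lower: tips meet the collar; higher: they miss the lever).
- stem_mark (a point): Point on the stem's axis at the middle (broad) ring, 80 mm above the foot.
- caddy: Loose wooden cutlery caddy, 56 x 154 x 95 mm (own x, y, z), 0.8 kg, walls and floor 5 mm, three compartments about 46 mm square in a row along its y. Origin: centre of its underside. The stem stands in the one at y = -49 mm (a few mm off its middle), a peeler fixed in the one at y = +49 mm, its tip 176 mm above the worktop; the middle one is empty.
- stand: Recipe stand, fast on the worktop by its round suction foot (130 mm wide, 24 mm high): upright dark sleeve with a collar on top. Origin: centre of its underside. Rim 120 mm above the worktop, mouth 41 mm wide, narrowing to 30 mm just below; bore floor 18 mm above the worktop. Lever open: the stem slides and turns freely and, let go, sinks 22 mm below the mark. Lever closed: three jaws clamp it.
- collar_top (a point): Centre of the collar's rim, on the bore's axis, 120 mm above the worktop.
- cam_lever (a joint): Angle of the cam lever, rad: 0 fully open, 0.85 fully closed (hard stop); starts at 0. It turns about the bore's axis, clockwise seen from above as the value grows, and stays where it is left. Turning it takes about 0.15 N m (some 6 N on the fin), up to twice that as the jaws bite; they then also grip the stem, which may turn a little in the fingers.
- lever_fin (a point): Middle of the lever's upright fin, a ribbed black plate 7 to 9 mm thick, 19 to 53 mm from the bore's axis and 6 to 52 mm above the rim; this point is 36 mm out, 30 mm up. A finger gripping the stem strikes the fin's flat side when the hand turns about the stem. Lower the stem with the fingers about 1 rad counter-clockwise of the fin (seen from above), then turn the hand clockwise.
- salt_shaker: Glass salt shaker with a grey cap, 44 mm across, 90 mm high, a bystander between caddy and stand. Origin: centre of its underside.
- timer: Round wind-up kitchen timer, 64 mm across, 55 mm high, a bystander. Origin: centre of its underside.
- mug: Two-tone mug, 90 mm across, 94 mm high, a bystander. Origin at its underside.
- egg_box: Closed egg box, 106 x 155 x 72 mm, a bystander. Origin: centre of its underside.
Not all that is in view belongs to the job. Leave any pink look-alike of the stand alone.

How it is judged:
By the outcome, as a careful person would: the job done as asked, in the order asked, and still so for the second after the job is handed in, while the arm keeps its last pose, push and grip.
It also fails if it takes over 56 s, if anything falls off the work surface, if the arm or the gripper's body presses on something with over 40 N, if the wrist force passes 120 N, or if a joint passes its speed limit or range.

ROBOT

A 6-joint arm with a two-finger parallel gripper is mounted at the origin on a cart in front of the work surface, level with it; the furniture and walls round the work are solid. World frame = base frame: x ahead of the robot, y to its left, z up, the work surface at z = 0. Lengths are in mm, angles in rad, forces in N, time in s.
With the tool pointing down it reaches from about 250 to 800 mm from the base axis. Payload 3.9 kg.
Tool frame: the origin (TCP) lies at the centre of the arm's flange, where the gripper is bolted on; the fingertips stand 173 mm ahead of it and the grasp point (between the pads) lies 155 mm ahead of it; z points along the fingers, y is the line along which they close (so a half turn about z gives the same grasp; the last joint's range is limited). The gripper opens to 85 mm and grips with 20 to 120 N. Pads are 22 mm wide; open, the fingers measure 114 mm over their backs; the gripper's body (76 mm by 85 mm) begins 54 mm behind the grasp point. The pads swing forward as they close: fully open they stand 13 mm farther back than shut.
Start: joints at [-1.221, 0.26, -0.138, 1.173, 0, 1.571], TCP at [179.918, -493.199, 404.704] pointing down, gripper open.
Joint ranges: [-2.78, 2.78], [-0.83, 1.72], [-1.28, 1.37], [-1.9, 2.12], [-1.57, 1.48], [-3.14, 3.14]. Speed limits (rad/s): [2.57, 2.57, 3.14, 3.14, 3.14, 3.14].

INTERFACE

Orientations are given as a unit quaternion [x, y, z, w].
In Python, from rig import ctrl, viewer gives the robot as it stands. The module is installed in compiled form; this text tells all that it offers.
- The arm moves only by the tool jog_arm, never from a script. Its argument "steps" is a list of rows, each a list of 2 entries, a list of its own where there are three numbers: the shift along the tool's x, y, z scaled (see below), then the turn about the tool's z scaled (see below). In form: [[[dx, dy, dz], roll], ...]. A call has 1 to 10 rows; each row shifts and turns the commanded pose from where the row before left it, along the tool's axes as they then stand; what a row does not reach is not made up. The controller multiplies each number of a shift by 100 mm and each number of a turn by 2 pi rad. A row lasts 1/12 s, in which the tool goes at most 41.7 mm and 7.16 degrees, less where a joint would pass 70% of its speed; a pose out of reach is approached as far as the arm can. A call with a number of a shift or a turn outside -1 to 1 is refused whole. A call with a gripper value outside its range is refused whole. "grip" is the closure, from -1 (fully open) to 1 (shut), set as the call begins (left out, the last holds). The fingers move at their own pace and stop on an object; "force" is the grip in N (left out, the last holds). Time passes only in rows, so rows that do not move let the fingers close. It gives the time, the measured TCP pose, the force, the opening and the grip force at its end, in the units of the state.
- ctrl.observe(): the state, without advancing time (a new reading comes with each control period).
- viewer.capture(name): name is "side" or "top"; returns a dict with "image" (420x560x3 uint8, blue, green, red), "range_z" (420x560 float32, mm along the optical axis (not along the pixel's ray), 0 where there is no reading), "mtx" (3x3 intrinsics, pixels), "eye" and "attitude" of the camera in the world. Camera axes: x right, y up, looking along -z (the intrinsics and any distortion apply to the point x, -y, -z); pixel columns grow to the right and rows downward; lengths in mm; the calibration is good to about 2 mm. A picture is of the moment at which its call begins.
- ctrl.finish_job(): hands the job in; it is judged then, once.
Trained networks look in the newest picture that a camera, given by its name, has taken for a name from the list of things; names that differ only in an ending like _2 or _b are one class to them, and where a whole thing is asked for, a point or a joint stands for the part that bears it (a point fixed in the world has none). Each returns a list of dicts, best first, with "conf" (0 to 1); they miss things now and then, are a little off and sometimes report something else, mostly with a low value. They report only what shows in the picture. A call takes as long as a camera call. They do not tell look-alikes from the thing itself.
- viewer.silhouettes(camera, target): "region" (420x560 bool, what is visible of it) and "box" ([left, top, right, bottom] in pixels, round what is visible of it).
- viewer.mark_of(camera, target): "location" ([column, row] in pixels: a listed point, or the origin of a listed thing).
The state is a dict: "time": time; "q": joint angles; "joint_vel": joint speeds; "joint_efforts": joint torques, N m; "tool_pos": TCP position; "tcp_rot": TCP orientation; "force": force on the tool from outside, world axes, zero at the start; "torque": the same for the moment, N m; "finger_gap": finger opening in mm; "grip_force": force on a finger pad.
Only numpy, scipy, OpenCV 4.12 (cv2) and the standard library are available. Lean on these libraries where they do the work, as an engineer would, in place of code of your own. Each camera call takes 0.05 s, during which the arm holds its last target. There are 200 camera calls.

## Working session

There is one attempt and no reset: what is moved stays moved. The work goes in short steps, Python scripts to look and compute and a tool call to move; the robot and the scene stay as the last step left them, time stands still between calls to the robot, and variables do not carry over. Pictures are saved under pics/ and viewed, at most 10 in all, crops included, and the job is handed in when it is done.

Besides the shell and the picture viewer there is one more tool, called after "Call:" by a JSON object that holds its "fn" and its "kwargs". jog_arm: Moves the arm, as the interface text tells. Shifts and turns lie within -1 to 1; 1 stands for 100 mm of shift or 2 pi rad of turn. Its arguments: {"type":"object","properties":{"steps":{"type":"array"},"grip":{"type":"number"},"force":{"type":"number"}},"required":["steps"]}

```bash
mkdir -p pics; cat > h.py <<'E'
import numpy as np, cv2
from scipy.spatial.transform import Rotation as R
from rig import ctrl, viewer
def att(c):
    a=np.array(c["attitude"],float)
    return a if a.shape==(3,3) else R.from_quat(a).as_matrix()
def unproj(c,uv,z):
    K=np.array(c["mtx"]);u,v=uv
    p=np.array([(u-K[0,2])/K[0,0]*z,-(v-K[1,2])/K[1,1]*z,-z])
    return att(c)@p+np.array(c["eye"])
def ray(c,uv):
    d=unproj(c,uv,1.0)-np.array(c["eye"]);return np.array(c["eye"]),d/np.linalg.norm(d)
def atz(c,uv,h):
    o,d=ray(c,uv);return o+d*(h-o[2])/d[2]
def proj(c,p):
    q=att(c).T@(np.array(p,float)-np.array(c["eye"]));K=np.array(c["mtx"])
    return np.array([K[0,0]*q[0]/-q[2]+K[0,2],K[1,1]*-q[1]/-q[2]+K[1,2]])
def tri(c1,u1,c2,u2):
    o1,d1=ray(c1,u1);o2,d2=ray(c2,u2)
    s=np.linalg.lstsq(np.c_[d1,-d2],o2-o1,rcond=None)[0]
    a,b=o1+s[0]*d1,o2+s[1]*d2
    return (a+b)/2,np.linalg.norm(a-b)
def cloud(c):
    z=c["range_z"];v,u=np.mgrid[:420,:560];K=np.array(c["mtx"])
    p=np.stack([(u-K[0,2])/K[0,0]*z,-(v-K[1,2])/K[1,1]*z,-z],-1)
    return p@att(c).T+np.array(c["eye"])
E
cat > a.py <<'E'
from h import *
C={}
for n in("side","top"):
    c=viewer.capture(n);C[n]=c;cv2.imwrite(f"pics/{n}0.png",c["image"])
    print(n,np.round(c["eye"]),np.round(att(c),2).tolist(),np.round(c["mtx"],1).tolist(),[k for k in c])
    for t in["stem","stem_mark","caddy","stand","collar_top","cam_lever","lever_fin","salt_shaker","timer","mug","egg_box"]:
        print(t,[(np.round(m["location"],1).tolist(),round(m["conf"],2)) for m in viewer.mark_of(n,t)][:3],[(np.round(s["box"]).tolist(),round(s["conf"],2)) for s in viewer.silhouettes(n,t)][:3])
print(ctrl.observe())
E
python3 a.py
```

```text
side [ 572. 1084.  787.] [[-1.0, -0.04, 0.02], [0.04, -0.56, 0.83], [-0.02, 0.83, 0.56]] [[485.1, 0.0, 273.2], [0.0, 485.1, 208.4], [0.0, 0.0, 1.0]] ['image', 'range_z', 'mtx', 'eye', 'attitude']
stem [] []
stem_mark [([303.3, 165.1], 0.58)] [([300.0, 141.0, 306.0, 170.0], 0.72), ([247.0, 150.0, 252.0, 176.0], 0.28)]
caddy [([298.3, 191.4], 0.92)] [([278.0, 150.0, 325.0, 210.0], 0.87)]
stand [([319.7, 337.2], 0.64)] [([292.0, 265.0, 353.0, 367.0], 0.92), ([292.0, 213.0, 349.0, 292.0], 0.73)]
collar_top [([323.8, 296.2], 0.95)] [([295.0, 267.0, 356.0, 365.0], 0.77), ([294.0, 212.0, 341.0, 292.0], 0.7)]Traceback (most recent call last):
  File "a.py", line 7, in <module>
    print(t,[(np.round(m["location"],1).tolist(),round(m["conf"],2)) for m in viewer.mark_of(n,t)][:3],[(np.round(s["box"]).tolist(),round(s["conf"],2)) for s in viewer.silhouettes(n,t)][:3])
                                                                              ~~~~~~~~~~~~~~^^^^^
ValueError: it knows: caddy, collar_top, egg_box, lever_fin, mug, salt_shaker, stand, stem, stem_mark, timer
```

```bash
sed -i 's/"cam_lever",//' a.py; python3 a.py
```

```text
side [ 572. 1084.  787.] [[-1.0, -0.04, 0.02], [0.04, -0.56, 0.83], [-0.02, 0.83, 0.56]] [[485.1, 0.0, 273.2], [0.0, 485.1, 208.4], [0.0, 0.0, 1.0]] ['image', 'range_z', 'mtx', 'eye', 'attitude']
stem [] [([299.0, 141.0, 311.0, 168.0], 0.54)]
stem_mark [([302.1, 165.4], 0.67), ([297.9, 196.3], 0.21)] [([299.0, 142.0, 307.0, 170.0], 0.5)]
caddy [([297.6, 192.2], 0.6), ([334.2, 223.6], 0.22)] [([279.0, 150.0, 320.0, 206.0], 0.95)]
stand [([320.7, 337.8], 0.94), ([317.7, 278.5], 0.93)] [([292.0, 265.0, 350.0, 367.0], 0.8), ([290.0, 212.0, 340.0, 292.0], 0.64), ([279.0, 147.0, 320.0, 208.0], 0.46)]
collar_top [([326.1, 295.5], 0.8), ([320.1, 235.5], 0.72), ([316.4, 276.3], 0.44)] [([293.0, 265.0, 355.0, 362.0], 0.7), ([295.0, 212.0, 339.0, 292.0], 0.69)]
lever_fin [([339.4, 277.0], 0.86), ([333.8, 221.9], 0.65)] [([306.0, 215.0, 340.0, 255.0], 0.95), ([308.0, 266.0, 342.0, 320.0], 0.68)]
salt_shaker [([312.8, 223.6], 0.7)] [([307.0, 194.0, 321.0, 227.0], 0.83)]
timer [([233.9, 267.3], 0.49)] []
mug [] [([247.0, 150.0, 252.0, 179.0], 0.6)]
egg_box [] [([243.0, 275.0, 254.0, 334.0], 0.74)]
[... 1341 characters left out ...]
y([-1.22101130e+00,  2.60050874e-01, -1.38106620e-01,  1.17273201e+00,
       -2.86919756e-06,  1.57080766e+00]), 'joint_vel': array([-3.85730664e-04,  6.37750386e-04, -7.72904015e-04,  4.87838589e-04,
        3.37929291e-05,  2.25500012e-03]), 'joint_efforts': array([-7.63876778e-05, -4.05605257e+01,  2.54229963e+01,  1.16519521e-03,
       -2.35724536e-05, -1.09708893e-06]), 'tool_pos': array([ 179.91144514, -493.19995374,  404.67509475]), 'tcp_rot': array([ 9.84746232e-01,  1.73996712e-01, -9.51911261e-06, -4.56260551e-05]), 'force': array([-0.66802865,  0.30818722,  0.28290659]), 'torque': array([-0.01142889,  0.00755232,  0.00637129]), 'grip_force': 0.0, 'finger_gap': 85.26838902084029}
```

View pics/side0.png

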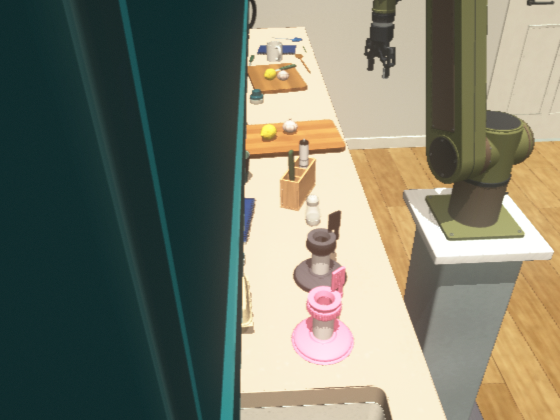

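View pics/top0.png

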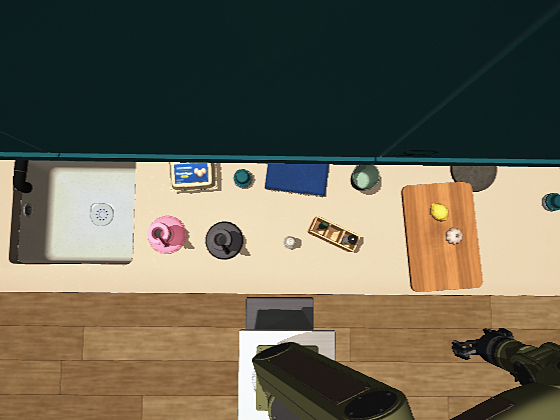

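```bash
cat > b.py <<'E'
from h import *
c=viewer.capture("side");t=viewer.capture("top")
import pickle;pickle.dump((c,t),open("c0.pkl","wb"))
a=cv2.resize(c["image"][135:300,270:360],None,fx=4,fy=4,interpolation=cv2.INTER_CUBIC)[:600]
b=cv2.resize(t["image"][215:260,305:365],None,fx=7,fy=7,interpolation=cv2.INTER_CUBIC)
d=cv2.resize(t["image"][219:265,200:260],None,fx=6,fy=6,interpolation=cv2.INTER_CUBIC)[:280,:420]
o=np.zeros((600,800,3),np.uint8);o[:,:360]=a[:600];o[:315,370:790]=b;o[320:320+len(d),370:370+d.shape[1]]=d
cv2.imwrite("pics/crop.png",o)
for n,i,r in(("side",c,(slice(138,292),slice(270,350))),("top",t,(slice(215,262),slice(200,366)))):
    P=cloud(i)[r].reshape(-1,3)
    print(n,"z table med",np.median(P[:,2]))
T=cloud(t);S=cloud(c)
np.set_printoptions(linewidth=250,suppress=True)
print("top z stem\n",T[228:250:1,338:360,2].round().astype(int))
print("top z stand\n",T[222:262:2,204:246:2,2].round().astype(int))
print("side stem x\n",S[138:172:2,294:312,2].round().astype(int))
print("cab",T[100,280],T[158,280],S[300,200],S[200,200])
E
python3 b.py
```

```text
side z table med 1.6779599724466152
top z table med 1.586559865582899
top z stem
 [[  59   72   83   91   95   97   91    2   -1    7    3   -1    2   -2    1    4    3    0   -2    3    0   -2]
 [  36   45   53   70   84   90   92   99   92    1    6   -5    3    1   -2    2   -2   -3   -1    2    3    1]
 [   8   24   35   43   53   65   83   91   95  100   94    3    2    4 1413   -1   -2    0   -3   -2    3    4]
 [   5    4    5   30   49   74   85   85   76   87   94   93   91   94    2    0   -2    5   -3   -1    1   -1]
 [   4    3   22 1413   58   82   84   42   55   64   77   86   97   96  100   92   -5   -4    4   -2   -2    2]
 [   4    4   32   51   68   84   79   18   26   40   52   62   72   87   91   96   93   99   -1    2    0    7]
 [   4   16   41   59   77   79   13    7    9   17   29   40   47   61   74   83   93   92   92   94   -4    0]
 [   7   26   50   71   76   83    5    1    7    0  118  137  162  158  161  161  160   86   91   91   99   96]
 [  18   42 1413   78   82   35   63   87  107  129  148  159  162  154  159  160  162  162   71   81   90   94]
 
[... 3982 characters left out ...]
 1]
 [145  -1   1  92  91 105 109 111 108 112 108 110 110 109 108  91  92  89]
 [144  95  95  89  87  81 103 104 104 103 104 103 104 100 101  83  84  88]
 [135  92  85  82  73  71  92  97  98  95  99  97  96  94  92  77  79  78]
 [131  83  81  78  71  84  85  90  90  92  91  91  91  90  84  70  93  96]
 [787  77  76  67  64  77  82  82  83  84  83  88  85  82  79  94  94  88]
 [120  79  79  82  79  82  82  78  80  79  78  76  78  72  95  89  89  83]
 [114  70  70  71  75  72  75  72  74  78  77  78  93  94  90  84  78  73]]
cab [585.04712754  56.07874863 949.18947244] [588.07382265  46.3611694  635.24042447] [ 585.40141197 1012.78761386  716.93793891] [585.49878015 995.59706804 729.95274083]
```

View pics/crop.png

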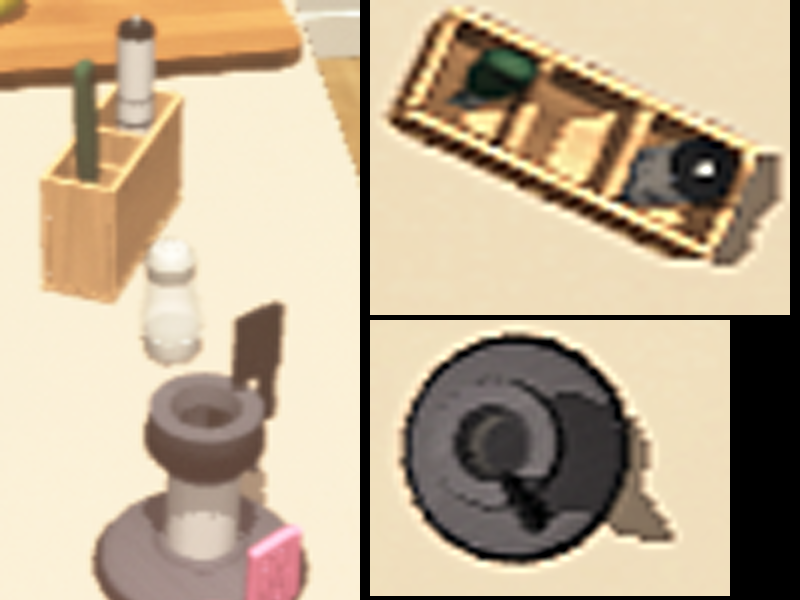

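```bash
cat > m.py <<'E'
from h import *
import pickle
from scipy.optimize import least_squares
c,t=pickle.load(open("c0.pkl","rb"))
np.set_printoptions(suppress=True,precision=1)
T=cloud(t);S=cloud(c)
def circ(P,r=None):
    f=lambda p:np.hypot(P[:,0]-p[0],P[:,1]-p[1])-(p[2] if r is None else r)
    return least_squares(f,[*P[:,:2].mean(0),20],loss="soft_l1").x
w=T[225:255,335:362].reshape(-1,3);cap=w[(w[:,2]>153)&(w[:,2]<167)]
print("cap top",len(cap),cap.mean(0),cap.max(0)-cap.min(0))
for lo,hi in((95,120),(120,150)):
    w=S[138:172,298:311].reshape(-1,3);b=w[(w[:,2]>lo)&(w[:,2]<hi)];f=circ(b,14);print("stem side",len(b),f, b.mean(0))
w=T[222:262,204:246].reshape(-1,3)
# rim: outline fit on mask
z=T[...,2];m=((z>105)&(z<130)).astype(np.uint8);m[:222]=0;m[262:]=0;m[:,:204]=0;m[:,246:]=0
rim=T[m>0];print("rim n",len(rim),rim.mean(0),np.median(rim[:,2]))
f=least_squares(lambda p:np.maximum(0,np.hypot(rim[:,0]-p[0],rim[:,1]-p[1])-p[2])*3+np.maximum(0,p[3]-np.hypot(rim[:,0]-p[0],rim[:,1]-p[1]))*3+0*p[0],[*rim[:,:2].mean(0),33,20]).x
h=cv2.findContours(m,cv2.RETR_CCOMP,cv2.CHAIN_APPROX_NONE)[0]
for k in sorted(h,key=len)[-2:]:
    k=k[:,0];Q=np.array([atz(t,p,120) for p in k]);print("contour",len(k),circ(Q))
# base disc
zz=(T[...,2]>9).astype(np.uint8);zz[:222]=0;zz[264:]=0;zz[:,:200]=0;zz[:,250:]=0
k=max(cv2.findContours(zz,cv2.RETR_EXTERNAL,cv2.CHAIN_APPROX_NONE)[0],key=len)[:,0]
print("base",circ(np.array([atz(t,p,18) for p in k])))
fin=w[(w[:,2]>160)&(w[:,2]<180)];mu=fin.mean(0);d=np.linalg.svd(fin[:,:2]-mu[:2])[2][0];print("fin",len(fin),mu,d,np.degrees(np.arctan2(d[1],d[0])))
# side rim
ws=S[212:262,295:342].reshape(-1,3);r=ws[(ws[:,2]>115)&(ws[:,2]<124)];print("side rim",len(r),circ(r),r.mean(0))
fs=ws[(ws[:,2]>130)&(ws[:,2]<176)];print("fin side",fs.mean(0))
# tri via marks
print("collar tri",tri(c,(320.1,235.5),t,(218.5,241.4)),"mark tri",tri(c,(302.1,165.4),t,(347.1,241.1)))
print("fin tri",tri(c,(333.8,221.9),t,(220.9,250.2)))
# caddy rim
w=T[210:256,300:368].reshape(-1,3);cd=w[(w[:,2]>88)&(w[:,2]<103)].astype(np.float32);print("caddy",cv2.minAreaRect(cd[:,:2]),np.median(cd[:,2]))
w=T[230:255,278:300].reshape(-1,3);s=w[w[:,2]>60];print("salt",s.mean(0),s[:,2].max())
w=T[215:240,310:338].reshape(-1,3);s=w[w[:,2]>150];print("peeler",s.mean(0),s[:,2].max())
E
python3 m.py
```

```text
cap top 64 [ 450.  -187.6  160. ] [24.2 25.2 12.6]
stem side 72 [ 450.3 -185.8   20. ] [ 450.1 -174.7  107.6]
stem side 83 [ 449.9 -185.9   20. ] [ 450.4 -174.5  135.7]
rim n 273 [447.2 213.8 118.4] 119.32018913631828
contour 99 [446.4 213.1  30.8]
base [446.1 213.5  57.8]
fin 30 [415.3 194.5 170.9] [-0.9 -0.5] -149.4413997072267
side rim 332 [446.4 220.   27.3] [445.1 218.4 118.9]
fin side [416.7 202.8 152. ]
collar tri (array([444. , 218.7, 122.1]), np.float64(10.455052469499613)) mark tri (array([ 449.6, -189.1,   76.2]), np.float64(8.869039987637622))
fin tri (array([415. , 207.8, 150.6]), np.float64(6.32162205223057))Traceback (most recent call last):
  File "m.py", line 34, in <module>
    w=T[210:256,300:368].reshape(-1,3);cd=w[(w[:,2]>88)&(w[:,2]<103)].astype(np.float32);print("caddy",cv2.minAreaRect(cd[:,:2]),np.median(cd[:,2]))
                                                                                                       ~~~~~~~~~~~~~~~^^^^^^^^^^
cv2.error: OpenCV(4.12.0) /io/opencv/modules/imgproc/src/convhull.cpp:143: error: (-215:Assertion failed) total >= 0 && (depth == CV_32F || depth == CV_32S) in function 'convexHull'
```

Call:
{"fn": "jog_arm", "kwargs": {"steps": [[[0, 0, 0], -0.019], [[0, 0, 0], -0.019], [[0, 0, 0], -0.019], [[0, 0, 0], -0.019], [[0, 0, 0], -0.019], [[0, 0, 0], -0.019], [[0, 0, 0], -0.019], [[0, 0, 0], -0.019], [[0, 0, 0], -0.019], [[0, 0, 0], -0.019]], "grip": -1, "force": 60}}

```text
time: 3.58
tool_pos: [179.9, -493.2, 404.7]
tcp_rot: [0.715, 0.7, -0.0, -0.0]
force: [0.9, -0.6, -0.1]
finger_gap: 85.1
grip_force: 0.0
```

Call:
{"fn": "jog_arm", "kwargs": {"steps": [[[0, 0, 0], -0.019], [[0, 0, 0], -0.019], [[0, 0, 0], -0.019], [[0, 0, 0], -0.019], [[0, 0, 0], -0.019], [[0, 0, 0], -0.019], [[0, 0, 0], -0.019], [[0, 0, 0], -0.019], [[0, 0, 0], -0.019], [[0, 0, 0], -0.019]]}}

```text
time: 4.42
tool_pos: [179.9, -493.2, 404.7]
tcp_rot: [0.198, 0.98, 0.0, -0.0]
force: [-0.5, -0.1, -0.2]
finger_gap: 85.3
grip_force: 0.0
```

Call:
{"fn": "jog_arm", "kwargs": {"steps": [[[0, 0, 0], -0.016], [[0, 0, 0], -0.016], [[0, 0, 0], -0.016], [[0, 0, 0], -0.0165]]}}

```text
time: 4.75
tool_pos: [179.9, -493.2, 404.7]
tcp_rot: [-0.003, 1.0, 0.0, -0.0]
force: [-0.2, -0.2, -0.4]
finger_gap: 85.3
grip_force: 0.0
```

Call:
{"fn": "jog_arm", "kwargs": {"steps": [[[-0.25, 0.28, 0], 0], [[-0.25, 0.28, 0], 0], [[-0.25, 0.28, 0], 0], [[-0.25, 0.28, 0], 0], [[-0.25, 0.28, 0], 0], [[-0.25, 0.28, 0], 0], [[-0.25, 0.28, 0], 0], [[-0.25, 0.28, 0], 0], [[-0.25, 0.28, 0], 0], [[-0.25, 0.28, 0], 0]]}}

```text
time: 5.58
tool_pos: [430.5, -211.3, 404.9]
tcp_rot: [-0.001, 1.0, -0.0, 0.0]
force: [0.4, -0.3, 0.0]
finger_gap: 85.7
grip_force: 0.0
```

Call:
{"fn": "jog_arm", "kwargs": {"steps": [[[-0.1, 0.13, 0], 0], [[-0.1, 0.13, 0], 0], [[0, 0, 0], 0], [[0, 0, 0], 0]]}}

```text
time: 5.92
tool_pos: [449.9, -186.4, 404.6]
tcp_rot: [-0.002, 1.0, -0.0, -0.0]
force: [-0.7, -0.2, 0.2]
finger_gap: 85.5
grip_force: 0.0
```

Call:
{"fn": "jog_arm", "kwargs": {"steps": [[[0, 0, 0.3], 0], [[0, 0, 0.3], 0], [[0, 0, 0.3], 0], [[0, 0, 0.2], 0], [[0, 0, 0.13], 0], [[0, 0, 0], 0], [[0, 0, 0], 0]]}}

```text
time: 6.5
tool_pos: [448.7, -187.6, 281.4]
tcp_rot: [0.0, 1.0, 0.0, -0.001]
force: [0.3, -0.3, 0.0]
finger_gap: 85.6
grip_force: 0.0
```

Call:
{"fn": "jog_arm", "kwargs": {"steps": [[[0, 0, 0], 0], [[0, 0, 0], 0], [[0, 0, 0], 0], [[0, 0, 0], 0], [[0, 0, 0], 0], [[0, 0, 0], 0], [[0, 0, 0], 0], [[0, 0, 0], 0], [[0, 0, 0], 0], [[0, 0, 0], 0]], "grip": 1, "force": 60}}

```text
time: 7.33
tool_pos: [450.0, -187.0, 282.6]
tcp_rot: [-0.001, 1.0, -0.0, 0.001]
force: [-1.0, 1.4, 5.7]
finger_gap: 26.8
grip_force: 58.8
```

Call:
{"fn": "jog_arm", "kwargs": {"steps": [[[0, 0, -0.05], 0], [[0, 0, -0.1], 0], [[0, 0, -0.2], 0], [[0, 0, -0.2], 0], [[0, 0, -0.2], 0], [[0, 0, -0.25], 0], [[0, 0, -0.25], 0], [[0, 0, -0.25], 0], [[0, 0, -0.25], 0], [[0, 0, -0.15], 0]]}}

```text
time: 8.17
tool_pos: [449.6, -186.8, 474.2]
tcp_rot: [-0.001, 1.0, -0.0, 0.001]
force: [1.3, 0.0, -2.3]
finger_gap: 26.5
grip_force: 59.1
```

```bash
cat > d.py <<'E'
from h import *
import pickle
c=viewer.capture("side");t=viewer.capture("top")
pickle.dump((c,t),open("c1.pkl","wb"))
o=np.zeros((560,800,3),np.uint8)
a=cv2.resize(c["image"][60:200,260:360],None,fx=4,fy=4,interpolation=cv2.INTER_CUBIC);b=cv2.resize(t["image"][205:265,290:385],None,fx=4,fy=4,interpolation=cv2.INTER_CUBIC)
o[:,:400]=a;o[:240,405:405+380]=b
cv2.imwrite("pics/lift.png",o);s=ctrl.observe();print(s["tool_pos"],s["q"].round(2),s["force"],s["finger_gap"])
E
python3 d.py
```

```text
[ 450.12771375 -187.08263117  474.21594435] [-0.39  0.17 -0.07  1.32 -0.   -0.4 ] [ 0.04386041 -0.85080058 -1.23769934] 26.61833556801826
```

View pics/lift.png

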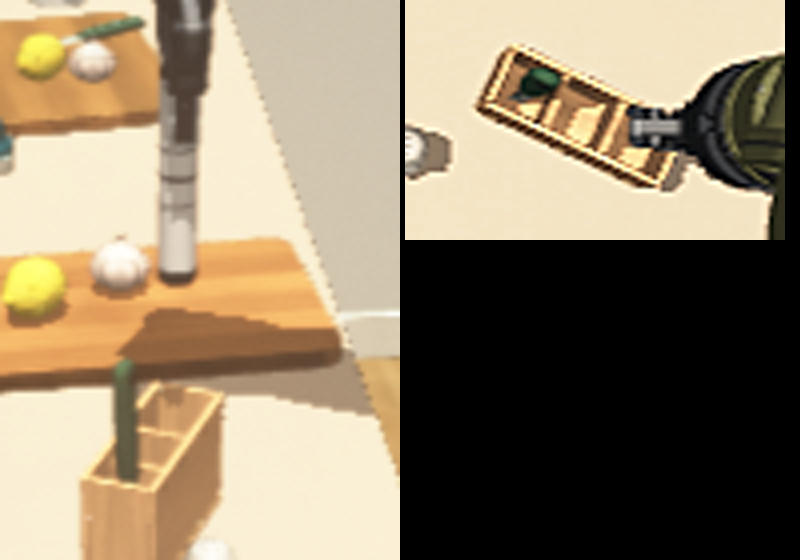

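```bash
cat > e.py <<'E'
from h import *
import pickle
np.set_printoptions(suppress=True,precision=1,linewidth=200)
c,t=pickle.load(open("c1.pkl","rb"));S=cloud(c)
g=c["image"].mean(2)
ax=(450.1,-187.0)
d=np.array(c["eye"])[:2]-ax;d/=np.linalg.norm(d)
for z in range(185,300,5):
    u,v=proj(c,[ax[0]+14*d[0],ax[1]+14*d[1],z]);r=int(round(v))
    print(z,round(u,1),round(v,1))
for r in range(84,135): print(r,g[r,301:308].mean().round(),S[r,304].round(),end=";")
w=S[84:128,298:312].reshape(-1,3);
from scipy.optimize import least_squares
for lo,hi in((200,225),(225,250),(250,275)):
    b=w[(w[:,2]>lo)&(w[:,2]<hi)&(w[:,1]>-200)];print(lo,len(b),least_squares(lambda p:np.hypot(b[:,0]-p[0],b[:,1]-p[1])-14,[450,-187],loss="soft_l1").x)
print([(m["location"],m["conf"]) for m in viewer.mark_of("side","stem_mark")],[(m["location"],m["conf"]) for m in viewer.mark_of("side","stem")])
E
python3 e.py
```

```text
185 303.9 134.7
190 303.9 133.1
195 303.9 131.5
200 303.9 129.9
205 303.9 128.2
210 304.0 126.6
215 304.0 125.0
220 304.0 123.3
225 304.0 121.7
230 304.0 120.0
235 304.1 118.3
240 304.1 116.7
245 304.1 115.0
250 304.1 113.3
255 304.2 111.6
260 304.2 109.9
265 304.2 108.2
270 304.2 106.5
275 304.2 104.7
280 304.3 103.0
285 304.3 101.3
290 304.3 99.5
295 304.3 97.8
84 90.0 [ 454. -159.  339.];85 93.0 [ 454. -163.  334.];86 95.0 [ 454. -160.  333.];87 93.0 [ 572. 1084.  787.];88 95.0 [ 454. -158.  328.];89 103.0 [ 454. -156.  326.];90 103.0 [ 454. -159.  322.];91 97.0 [ 454. -158.  320.];92 97.0 [ 454. -155.  318.];93 94.0 [ 454. -157.  315.];94 94.0 [ 454. -160.  311.];95 109.0 [ 454. -161.  307.];96 132.0 [ 453. -164.  304.];97 128.0 [ 453. -168.  299.];98 133.0 [ 453. -170.  295.];99 156.0 [ 453. -169.  293.];100 159.0 [ 453. -170.  290.];101 159.0 [ 452. -176.  285.];102 159.0 [ 452. -173.  283.];103 152.0 [ 452. -172.  281.];104 111.0 [ 452. -172.  278.];105 113.0 [ 452. -174.  274.];106 155.0 [ 452. -173.  271.];107 160.0 [ 452. -172.  269.];108 166.0 [ 452. -171.  267.];109 167.0
[... 211 characters left out ...]
[ 452. -173.  242.];117 203.0 [ 452. -169.  241.];118 204.0 [ 452. -172.  236.];119 204.0 [ 452. -169.  235.];120 204.0 [ 452. -174.  230.];121 204.0 [ 451. -174.  227.];122 204.0 [ 451. -174.  224.];123 204.0 [ 452. -171.  222.];124 204.0 [ 451. -174.  217.];125 204.0 [ 451. -172.  215.];126 203.0 [ 452. -171.  213.];127 188.0 [ 451. -172.  209.];128 101.0 [ 451. -177.  204.];129 71.0 [ 451. -172.  203.];130 80.0 [ 451. -175.  199.];131 126.0 [ 451. -174.  196.];132 178.0 [ 416. -543.   19.];133 182.0 [ 417. -529.   21.];134 180.0 [ 417. -528.   18.];200 58 [ 450.  -185.9]
225 82 [ 449.6 -185.4]
250 89 [ 449.6 -185.9]
[([302.3, 106.0], 0.94)] [([305.2, 130.7], 0.92), ([332.5, 224.3], 0.38)]
```

Call:
{"fn": "jog_arm", "kwargs": {"steps": [[[0, 0.1, 0], 0], [[0, 0.25, 0], 0], [[0, 0.35, 0], 0], [[0, 0.35, 0], 0], [[0, 0.35, 0], 0], [[0, 0.35, 0], 0], [[0, 0.35, 0], 0], [[0, 0.35, 0], 0], [[0, 0.35, 0], 0], [[0, 0.35, 0], 0]]}}

```text
time: 9.2
tool_pos: [447.9, 130.1, 470.0]
tcp_rot: [-0.001, 1.0, -0.0, -0.002]
force: [0.3, 0.1, -1.7]
finger_gap: 26.6
grip_force: 59.4
```

Call:
{"fn": "jog_arm", "kwargs": {"steps": [[[0.01, 0.3, 0], 0], [[0.01, 0.25, 0], 0], [[0.01, 0.2, 0], 0], [[0.008, 0.11, 0], 0], [[0, 0, 0], 0], [[0, 0, 0], 0], [[0, 0, 0], 0]]}}

```text
time: 9.78
tool_pos: [445.0, 213.4, 471.1]
tcp_rot: [-0.0, 1.0, -0.001, -0.001]
force: [-0.1, 0.4, -1.1]
finger_gap: 26.5
grip_force: 59.4
```

```bash
cat > f.py <<'E'
from h import *
import pickle
from scipy.optimize import least_squares
np.set_printoptions(suppress=True,precision=1)
c=viewer.capture("side");t=viewer.capture("top");S=cloud(c);T=cloud(t);s=ctrl.observe()
pickle.dump((c,t),open("c2.pkl","wb"))
print(s["tool_pos"],R.from_quat(s["tcp_rot"]).as_matrix(),s["q"].round(2),s["force"])
w=S[150:262,280:360].reshape(-1,3)
b=w[(w[:,2]>205)&(w[:,2]<270)&(abs(w[:,0]-446)<25)];print("stem side",len(b),least_squares(lambda p:np.hypot(b[:,0]-p[0],b[:,1]-p[1])-14,[446,214],loss="soft_l1").x)
o=cv2.resize(c["image"][150:300,270:370],None,fx=4,fy=4,interpolation=cv2.INTER_CUBIC)
cv2.imwrite("pics/over.png",o)
E
python3 f.py
```

```text
[445.3 213.1 471.5] [[-1.  0. -0.]
 [ 0.  1. -0.]
 [ 0. -0. -1.]] [ 0.5  0.2 -0.1  1.3 -0.   0.5] [ 0.1 -0.4 -1. ]
stem side 329 [444.9 214.2]
```

View pics/over.png

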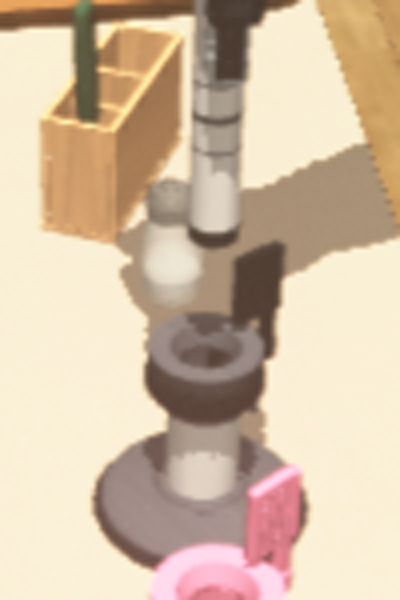

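```bash
cat > g.py <<'E'
from h import *
import pickle
from scipy.optimize import least_squares
np.set_printoptions(suppress=True,precision=1)
c,t=pickle.load(open("c2.pkl","rb"));S=cloud(c);c0,t0=pickle.load(open("c0.pkl","rb"));S0=cloud(c0)
ws=S0[212:262,295:342].reshape(-1,3)
# rim points: annulus fit, known mouth r 20.5 and outer r
r=ws[(ws[:,2]>115.5)&(ws[:,2]<124)]
print(len(r), r[:,0].min(),r[:,0].max(),r[:,1].min(),r[:,1].max())
def cost(p):
    q=np.hypot(r[:,0]-p[0],r[:,1]-p[1]);return np.r_[np.maximum(0,q-p[2]),np.maximum(0,20.5-q),[.3*(p[2]-30)]]
for s in([446,214,30],[446,219,30]): f=least_squares(cost,s,loss="soft_l1");print(f.x,f.cost)
# stem edges vs rim extents, in the image at known heights
for n,p in(("stem",[445.3,213.1,230]),("rimL",[446.3+31,213.8,120]),("rimR",[446.3-31,213.8,120]),("rimfar",[446.3,213.8-31,120]),("rimnear",[446.3,213.8+31,120]),("mouthfar",[446.3,213.8-20.5,120]),("mouthnear",[446.3,213.8+20.5,120])):
    print(n,proj(c,p), (proj(c,p)-[270,150])*4)
E
python3 g.py
```

```text
319 404.8573411392126 478.2284333652499 185.8270399917011 251.92436920354749
[446.3 219.   48.4] 26.030698027055244
[446.3 219.   48.4] 26.030698027004174
stem [323.2 193.8] [212.8 175.1]
rimL [307.5 235.6] [149.8 342.5]
rimR [334.8 234.5] [259.2 337.9]
rimfar [319.5 227. ] [198.1 307.8]
rimnear [322.8 243.5] [211.2 374.2]
mouthfar [320.1 229.7] [200.3 318.6]
mouthnear [322.2 240.6] [208.9 362.5]
```

Call:
{"fn": "jog_arm", "kwargs": {"steps": [[[-0.01, 0.017, 0.1], 0], [[0, 0, 0.2], 0], [[0, 0, 0.2], 0], [[0, 0, 0.15], 0], [[0, 0, 0.06], 0], [[0, 0, 0], 0], [[0, 0, 0], 0], [[0, 0, 0], 0]]}}

```text
time: 10.55
tool_pos: [446.8, 215.8, 401.7]
tcp_rot: [-0.0, 1.0, 0.0, 0.001]
force: [-0.1, 1.0, -1.6]
finger_gap: 26.3
grip_force: 59.4
```

Call:
{"fn": "jog_arm", "kwargs": {"steps": [[[0, 0, 0.03], 0], [[0, 0, 0.03], 0], [[0, 0, 0.03], 0], [[0, 0, 0.03], 0], [[0, 0, 0], 0]]}}

```text
time: 10.97
tool_pos: [446.1, 215.7, 388.0]
tcp_rot: [-0.001, 1.0, -0.0, -0.001]
force: [-0.3, 0.6, -1.4]
finger_gap: 26.7
grip_force: 59.4
```

Call:
{"fn": "jog_arm", "kwargs": {"steps": [[[0, 0, 0.02], 0], [[0, 0, 0.02], 0], [[0, 0, 0.02], 0], [[0, 0, 0.02], 0], [[0, 0, 0], 0]]}}

```text
time: 11.38
tool_pos: [446.2, 215.7, 380.2]
tcp_rot: [-0.001, 1.0, -0.0, -0.0]
force: [-0.3, -0.4, -1.4]
finger_gap: 27.1
grip_force: 59.4
```

```bash
python3 - <<'E'
from rig import ctrl
s=ctrl.observe();print(s["force"],s["torque"],s["tool_pos"])
E
```

```text
[-0.30341315 -0.3598511  -1.41650504] [0.03924746 0.03692414 0.03126322] [446.21683336 215.70848817 380.21035727]
```

Call:
{"fn": "jog_arm", "kwargs": {"steps": [[[0, 0, 0.04], 0], [[0, 0, 0.04], 0], [[0, 0, 0.04], 0], [[0, 0, 0.04], 0], [[0, 0, 0], 0]]}}

```text
time: 11.8
tool_pos: [446.0, 215.6, 363.6]
tcp_rot: [-0.001, 1.0, -0.0, -0.001]
force: [0.4, -0.4, -1.0]
finger_gap: 27.0
grip_force: 59.4
```

Call:
{"fn": "jog_arm", "kwargs": {"steps": [[[0, 0, 0.05], 0], [[0, 0, 0.05], 0], [[0, 0, 0.05], 0], [[0, 0, 0.05], 0], [[0, 0, 0], 0]]}}

```text
time: 12.22
tool_pos: [445.9, 215.6, 343.4]
tcp_rot: [-0.001, 1.0, -0.0, -0.001]
force: [-0.9, 0.4, -2.7]
finger_gap: 26.5
grip_force: 59.4
```

Call:
{"fn": "jog_arm", "kwargs": {"steps": [[[0, 0, 0.05], 0], [[0, 0, 0.05], 0], [[0, 0, 0.05], 0], [[0, 0, 0.05], 0], [[0, 0, 0.04], 0], [[0, 0, 0], 0], [[0, 0, 0], 0]]}}

```text
time: 12.8
tool_pos: [446.2, 215.7, 320.4]
tcp_rot: [-0.001, 1.0, -0.0, -0.0]
force: [0.1, 0.6, -1.4]
finger_gap: 26.4
grip_force: 59.4
```

```bash
cat > k.py <<'E'
from h import *
import pickle,sys
np.set_printoptions(suppress=True,precision=1)
c=viewer.capture("side");t=viewer.capture("top");s=ctrl.observe();pickle.dump((c,t),open("c3.pkl","wb"))
print(s["tool_pos"],s["force"],s["q"].round(2),s["finger_gap"])
for n in("collar_top","stem_mark","lever_fin"): print(n,[(np.round(m["location"],1),round(m["conf"],2)) for m in viewer.mark_of("side",n)])
cv2.imwrite("pics/%s.png"%sys.argv[1],np.hstack([cv2.resize(c["image"][190:260,295:350],None,fx=8,fy=8,interpolation=cv2.INTER_CUBIC),np.zeros((560,4,3),np.uint8),cv2.resize(t["image"][215:265,200:235],None,fx=9,fy=11.2,interpolation=cv2.INTER_CUBIC)[:560]]))
g=c["image"].mean(2)[205:245,314:332];print(g.round().astype(int))
S=cloud(c);print(S[205:245,314:332,2].round().astype(int)[:, ::2])
E
python3 k.py inn
```

```text
[446.5 215.8 320.9] [ 1.1  0.3 -1.7] [ 0.5  0.3 -0.4  0.9  0.   0.5] 26.737373739439043
collar_top [(array([320.9, 234.2]), 0.63), (array([327.4, 295. ]), 0.63)]
stem_mark [(array([320.5, 237.7]), 0.49)]
lever_fin [(array([337.2, 277.8]), 0.7), (array([335.1, 223. ]), 0.63)]
[[133 125  97  75  73  76  77  82  88 100 103 137 179 188 187 185 160 107]
 [183 180 148  82  73  76  75  77  85  93  94 108 140 159 160 156 134  93]
 [228 214 159  84  75  75  74  71  73  79  80  87 106 119 118 115 101  77]
 [230 217 159  84  75  74  73  66  66  69  69  75  87  92  90  86  78  68]
 [231 210 130  73  71  75  71  65  65  65  64  70  76  78  78  76  70  65]
 [235 215 135  73  65  70  70  65  65  65  65  71  77  77  77  74  68  64]
 [238 222 161  94  67  69  71  64  65  64  66  70  77  78  76  73  66  66]
 [233 210 166 127  85  69  70  65  65  64  66  70  73  73  72  67  65  65]
 [225 211 168 137 116  75  68  64  65  65  66  67  70  68  68  66  64  63]
 [224 212 171 139 117  76  69  64  66  65  64  65  66  66  65  65  64  66]
 [225 213 168 130 103  79  68  67  66  66  66  67  67  66  66  65  65  65]
[... 3037 characters left out ...]
 -3 148 152 161 163 160 164 160 136]
 [ -1 144 149 158 162 161 161 156 134]
 [119 142 147 157 158 157 159 153 131]
 [119 142 143 152 157 157 155 153 131]
 [117 137 143 150 151 149 148 146 120]
 [120 136 138 140 141 139 136 119 120]
 [118 134 135 139 138 139 134 118 120]
 [115 128 135 135 137 136 133 119 117]
 [117 127 132 133 131 134 130 116 117]
 [115 124 127 132 129 129 127 113 120]
 [113 121 126 126 129 125 126 113 117]
 [111 119 123 125 124 123 121 110 119]
 [111 115 121 122 122 121 119 110 120]
 [118 116 118 118 120 116 115 110 118]
 [121 121 115 116 116 114 111 119 116]
 [120 119 118 120 119 122 122 120 121]
 [121 120 122 119 118 121 121 120 117]
 [120 120 119 119 120 120 118 120 122]]
```

View pics/inn.png

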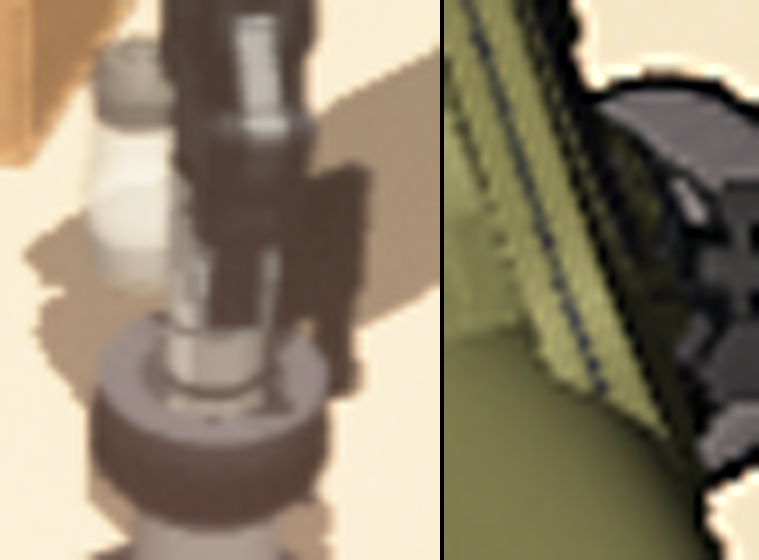

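Call:
{"fn": "jog_arm", "kwargs": {"steps": [[[0, 0, 0.013], 0], [[0, 0, 0.012], 0], [[0, 0, 0], 0], [[0, 0, 0], 0], [[0, 0, 0], 0]]}}

```text
time: 13.47
tool_pos: [446.4, 215.8, 318.2]
tcp_rot: [-0.001, 1.0, 0.0, -0.0]
force: [-0.2, 0.2, -1.0]
finger_gap: 26.9
grip_force: 59.4
```

Call:
{"fn": "jog_arm", "kwargs": {"steps": [[[0, 0, 0], 0.008], [[0, 0, 0], 0.008], [[0, 0, 0], 0.008], [[0, 0, 0], 0.008], [[0, 0, 0], 0.008], [[0, 0, 0], 0]]}}

```text
time: 13.97
tool_pos: [447.2, 215.5, 318.5]
tcp_rot: [0.125, 0.992, -0.001, 0.001]
force: [2.7, -3.0, -3.1]
finger_gap: 27.1
grip_force: 61.9
```

```bash
cat > n.py <<'E'
from h import *
np.set_printoptions(suppress=True,precision=2)
s=ctrl.observe();M=R.from_quat(s["tcp_rot"]).as_matrix();print(s["tool_pos"],"a",np.degrees(np.arctan2(M[1,0],M[0,0])),s["force"],s["torque"],s["q"],s["finger_gap"])
E
python3 n.py
```

```text
[447.23 215.49 318.48] a 165.60132394871815 [ 2.72 -3.   -3.09] [-0.6  -0.52  0.11] [ 0.45  0.27 -0.37  0.94 -0.    0.7 ] 27.1360130484668
```

Call:
{"fn": "jog_arm", "kwargs": {"steps": [[[0, 0, 0], 0.008], [[0, 0, 0], 0.008], [[0, 0, 0], 0.008], [[0, 0, 0], 0.008], [[0, 0, 0], 0.008], [[0, 0, 0], 0]]}}

```text
time: 14.47
tool_pos: [447.3, 215.5, 318.7]
tcp_rot: [0.248, 0.969, -0.0, 0.002]
force: [4.3, -4.6, -1.3]
finger_gap: 26.7
grip_force: 64.8
```

```bash
python3 n.py
```

```text
[447.32 215.5  318.7 ] a 151.23138473699547 [ 4.26 -4.61 -1.27] [-0.53 -0.5   0.17] [ 0.45  0.27 -0.37  0.94 -0.    0.95] 26.70409935574341
```

Call:
{"fn": "jog_arm", "kwargs": {"steps": [[[0, 0, 0], 0.008], [[0, 0, 0], 0.008], [[0, 0, 0], 0.008], [[0, 0, 0], 0.008], [[0, 0, 0], 0.008], [[0, 0, 0], 0]]}}

```text
time: 14.97
tool_pos: [447.2, 215.5, 318.7]
tcp_rot: [0.368, 0.93, 0.0, 0.001]
force: [3.3, -3.8, -1.7]
finger_gap: 26.8
grip_force: 64.9
```

```bash
python3 n.py
```

```text
[447.19 215.54 318.67] a 136.85823051364636 [ 3.34 -3.77 -1.67] [-0.46 -0.56  0.11] [ 0.45  0.27 -0.37  0.94 -0.    1.2 ] 26.76067890874065
```

Call:
{"fn": "jog_arm", "kwargs": {"steps": [[[0, 0, 0], 0.008], [[0, 0, 0], 0.008], [[0, 0, 0], 0.008], [[0, 0, 0], 0.008], [[0, 0, 0], 0]]}}

```text
time: 15.38
tool_pos: [447.2, 215.7, 318.8]
tcp_rot: [0.459, 0.888, 0.001, 0.001]
force: [3.9, -3.5, 0.3]
finger_gap: 26.9
grip_force: 65.5
```

```bash
python3 n.py; python3 k.py mid | head -5
```

```text
[447.16 215.7  318.78] a 125.36822404850622 [ 3.88 -3.53  0.28] [-0.11 -0.77  0.26] [ 0.45  0.27 -0.37  0.94 -0.    1.4 ] 26.895181338917748
[447.2 215.8 318.8] [ 3.9 -3.5 -0.5] [ 0.5  0.3 -0.4  0.9 -0.   1.4] 26.716259891326832
collar_top [(array([321.4, 238.2]), 0.75), (array([324.4, 295.4]), 0.62)]
stem_mark [(array([322.1, 238.2]), 0.73)]
lever_fin [(array([337.3, 229.9]), 0.9), (array([337.4, 276.4]), 0.62)]
[[ 61  62  68  78  72  65  64  64  63  64  60  55  59  61  62  59  58  57]
```

View pics/mid.png

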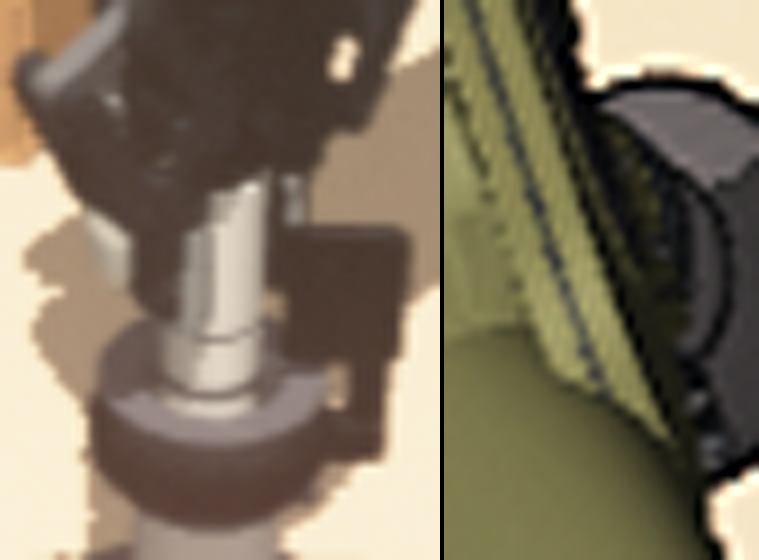

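```bash
cat > r.py <<'E'
from h import *
import pickle
np.set_printoptions(suppress=True,precision=1,linewidth=200)
c,t=pickle.load(open("c3.pkl","rb"));S=cloud(c)
print("rows 228..249; cols 314..331");print(np.c_[np.arange(228,250),c["image"].mean(2)[228:250,314:332].round()].astype(int))
print(np.c_[np.arange(228,250),S[228:250,316:330:2,2].round()].astype(int))
for z in(118,120,122,124): print(z,"stem front",proj(c,[446.8,229.7,z]),"mouth near",proj(c,[446.8,215.7+20.5,z]),"rim near",proj(c,[446.8,215.7+33,z]),"far",proj(c,[446.8,215.7-33,z]))
E
python3 r.py
```

```text
rows 228..249; cols 314..331
[[228  70  70  73 101 141 148 140 159 208 209 204 193 179 159 140 130  99  68]
 [229  81  74  77 105 142 144 137 168 207 210 204 192 172 142 114 118  98  66]
 [230  91  94 101 122 142 144 150 185 209 208 200 186 162 121  94  90  81  64]
 [231  94 110 123 128 140 136 157 194 202 196 179 155 147 136  94  83  71  64]
 [232  95 113 134 144 144 134 130 144 152 155 170 183 165 128  93  83  70  63]
 [233  94 112 135 146 153 154 172 201 206 203 198 190 167 126  96  85  69  63]
 [234  92 114 136 147 154 161 182 207 212 209 203 190 167 130 107  96  77  67]
 [235  90 111 136 146 156 176 202 210 212 210 202 189 164 127 106 103  98  82]
 [236  87 103 134 146 155 178 205 210 213 210 202 186 155 113 102  97  91  97]
 [237  84  91 107 131 152 177 203 207 210 204 192 167 121  96 100 100 115 132]
 [238  98 107 103 102 133 166 177 186 184 167 141 116  99  94  97 102 121 138]
 [239 117 125 136 132 124 123 123 125 126 124 130 143 132 105 102 117 136 140]
 [240 137 146 167 173 175 189 180 182 183 187 191 181 154 116 120 135 139 139]
 [241 142 142 150 166 183 193 198 202 204 20
[... 1118 characters left out ...]
111]
 [241 120 117 115 117 113 112 121]
 [242 120 117 120 119 119 121 121]
 [243 119 121 120 118 119 119 121]
 [244 120 121 119 120 120 116 120]
 [245 116 116 119 118 120 118 119]
 [246 116 115 116 116 115 118 113]
 [247 108 111 115 113 113 111 109]
 [248 109 108 108 108 111 109 108]
 [249 108 107 107 104 108 107 107]]
118 stem front [321.7 240.1] mouth near [322.1 241.9] rim near [322.8 245.4] far [319.3 227.6]
120 stem front [321.8 239.4] mouth near [322.1 241.2] rim near [322.8 244.7] far [319.3 226.9]
122 stem front [321.8 238.7] mouth near [322.1 240.4] rim near [322.8 243.9] far [319.3 226.2]
124 stem front [321.8 237.9] mouth near [322.2 239.7] rim near [322.9 243.2] far [319.4 225.5]
```

Call:
{"fn": "jog_arm", "kwargs": {"steps": [[[0, 0, 0.008], 0], [[0, 0, 0], 0.008], [[0, 0, 0], 0.008], [[0, 0, 0], 0.008], [[0, 0, 0], 0]]}}

```text
time: 16.05
tool_pos: [447.1, 216.0, 318.6]
tcp_rot: [0.524, 0.851, 0.001, 0.001]
force: [4.1, -3.0, 3.9]
finger_gap: 26.8
grip_force: 67.4
```

```bash
python3 n.py
```

```text
[447.06 216.02 318.55] a 116.7310197657507 [ 4.14 -3.03  3.93] [-0.15 -0.54  0.4 ] [ 0.45  0.27 -0.37  0.94 -0.    1.55] 26.76452275296784
```

Call:
{"fn": "jog_arm", "kwargs": {"steps": [[[0, 0, 0], 0.006], [[0, 0, 0], 0.006], [[0, 0, 0], 0]]}}

```text
time: 16.3
tool_pos: [447.0, 215.3, 318.6]
tcp_rot: [0.556, 0.831, 0.0, 0.002]
force: [2.8, -7.4, 4.9]
finger_gap: 27.1
grip_force: 67.2
```

```bash
python3 n.py
```

```text
[447.03 215.27 318.56] a 112.41685279725104 [ 2.84 -7.38  4.9 ] [-0.8  -0.83  0.46] [ 0.45  0.26 -0.37  0.94 -0.    1.63] 27.09776129892983
```

Call:
{"fn": "jog_arm", "kwargs": {"steps": [[[0, 0, 0], 0.005], [[0, 0, 0], 0.005], [[0, 0, 0], 0]]}}

```text
time: 16.55
tool_pos: [447.0, 214.8, 318.5]
tcp_rot: [0.582, 0.813, -0.0, 0.002]
force: [3.3, -10.1, 5.7]
finger_gap: 26.9
grip_force: 70.6
```

```bash
python3 n.py;python3 k.py mid2 | head -5; python3 - <<'E'
from h import *
import pickle
np.set_printoptions(suppress=True,precision=1,linewidth=200)
c,t=pickle.load(open("c3.pkl","rb"));S=cloud(c)
w=S[205:262,318:365].reshape(-1,3);f=w[(w[:,2]>128)&(w[:,2]<170)&(np.hypot(w[:,0]-446.8,w[:,1]-215.7)>24)&(np.hypot(w[:,0]-446.8,w[:,1]-215.7)<58)]
for lo in range(128,170,7):
    g=f[(f[:,2]>lo)&(f[:,2]<lo+7)];m=g.mean(0)-[446.8,215.7,0];print(lo,len(g),m,np.degrees(np.arctan2(m[1],m[0])),np.degrees(np.arctan2(*np.linalg.svd(g[:,:2]-g[:,:2].mean(0))[2][0][::-1])))
E
```

```text
[447.02 214.79 318.54] a 108.82045428444275 [  3.26 -10.15   5.7 ] [-1.18 -0.98  0.6 ] [ 0.45  0.26 -0.37  0.94 -0.    1.69] 26.944119273022917
[447.  214.8 318.6] [  3.2 -10.1   4.8] [ 0.5  0.3 -0.4  0.9 -0.   1.7] 26.68800242723101
collar_top [(array([324.1, 235.8]), 0.9), (array([326.2, 295.9]), 0.61)]
stem_mark [(array([319.7, 236.6]), 0.68)]
lever_fin [(array([339. , 230.4]), 0.95), (array([338.7, 277.8]), 0.67)]
[[ 65  64  64  64  67  67  66  83 110 105  90  97  88  61  59  61  58  56]
128 32 [-36.5  16.4 131.8] 155.87920747339498 164.91003750933496
135 37 [-36.6  16.  138.4] 156.42909357303944 162.96135269410075
142 38 [-36.   16.2 145.6] 155.75885949753865 165.05034563037347
149 35 [-34.9  15.5 152.8] 155.9645707769856 166.15324088924055
156 32 [-36.1  16.7 159.7] 155.15524364963755 162.8781471632729
163 45 [-35.1  14.7 167. ] 157.22278058469684 152.0093216143824
```

View pics/mid2.png

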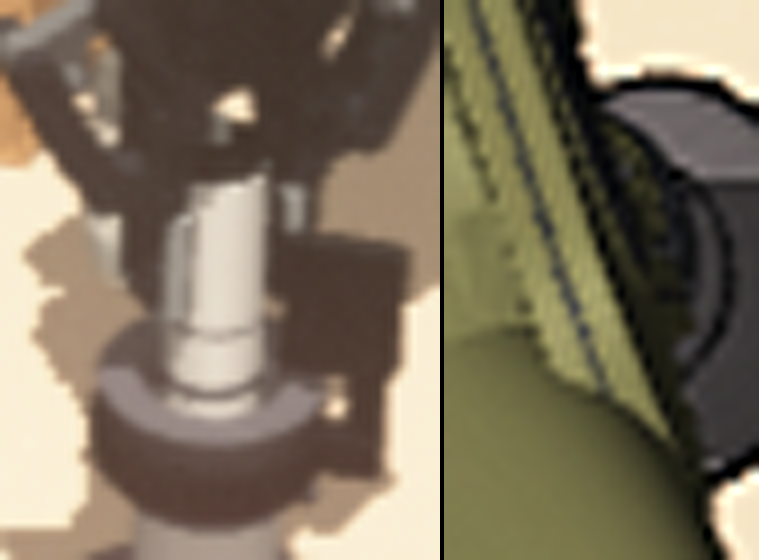

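Call:
{"fn": "jog_arm", "kwargs": {"steps": [[[0, 0, 0], 0.004], [[0, 0, 0], 0.004], [[0, 0, 0], 0]]}}

```text
time: 17.05
tool_pos: [446.9, 214.2, 318.5]
tcp_rot: [0.602, 0.798, -0.001, 0.003]
force: [3.2, -10.7, 6.7]
finger_gap: 26.4
grip_force: 69.9
```

```bash
python3 n.py
```

```text
[446.91 214.23 318.5 ] a 105.94148987801776 [  3.19 -10.74   6.72] [-1.77 -1.08  0.65] [ 0.45  0.26 -0.37  0.94 -0.01  1.74] 26.440736212319933
```

```bash
cat > fin.py <<'E'
from h import *
np.set_printoptions(suppress=True,precision=1,linewidth=200)
A=[]
for _ in range(3):
    c=viewer.capture("side");S=cloud(c)
    w=S[205:262,318:365].reshape(-1,3);r=np.hypot(w[:,0]-446.8,w[:,1]-215.7);f=w[(w[:,2]>128)&(w[:,2]<163)&(r>24)&(r<58)]
    A.append(f)
f=np.vstack(A);m=f.mean(0)-[446.8,215.7,0];print(len(f),m,np.degrees(np.arctan2(m[1],m[0])),np.degrees(np.arctan2(*np.linalg.svd(f[:,:2]-f[:,:2].mean(0))[2][0][::-1])))
g=c["image"].mean(2)[228:248,320:324].mean(1);print(g.round())
E
python3 fin.py
```

```text
531 [-35.6  16.1 145.9] 155.67007588600825 163.8061589263517
[217. 217. 211. 174. 195. 215. 217. 217. 216. 210. 162. 124. 188. 208. 165. 146. 140. 116.  88.  84.]
```

Call:
{"fn": "jog_arm", "kwargs": {"steps": [[[0, 0, 0], 0.005], [[0, 0, 0], 0.005], [[0, 0, 0], 0]]}}

```text
time: 17.45
tool_pos: [447.0, 213.8, 318.5]
tcp_rot: [0.627, 0.779, -0.002, 0.004]
force: [4.1, -13.2, 6.6]
finger_gap: 26.7
grip_force: 74.2
```

```bash
python3 n.py; python3 fin.py
```

```text
[446.98 213.8  318.54] a 102.34846488713448 [  4.1  -13.18   6.64] [-2.1  -1.03  0.87] [ 0.45  0.26 -0.37  0.94 -0.01  1.8 ] 26.743573031292424
536 [-35.6  16.2 145.9] 155.57122710557053 162.3020361600046
[218. 217. 211. 168. 212. 217. 218. 218. 217. 210. 154. 137. 212. 212. 165. 146. 141. 118.  89.  83.]
```

```bash
cat > z.py <<'E'
from h import *
import pickle
np.set_printoptions(suppress=True,precision=2,linewidth=200)
C=[viewer.capture("side") for _ in range(6)]
def rep(C,rows=(225,250)):
    S=np.array([cloud(c) for c in C]);S[np.array([c["range_z"]==0 for c in C])]=np.nan
    S=np.nanmedian(S,0);I=np.mean([c["image"].astype(float).mean(2) for c in C],0)
    rim=S[232:245,306:337].reshape(-1,3);rim=rim[(abs(rim[:,2]-119.5)<3)]
    print("rim z",np.median(rim[:,2]),len(rim))
    for u in range(319,326):
        col=I[228:247,u];z=S[228:247,u,2]
        for a,b,n in((8,13,"broad"),(1,6,"thin")):
            k=np.arange(a,b);d=np.maximum(0,max(col[a],col[b-1])-col[a:b])
            if d.sum()<20: continue
            r=(k*d).sum()/d.sum();p=np.polyfit(np.arange(2,13),z[2:13],1)
            print(u,n,round(r+228,2),round(np.polyval(p,r),1),end=" | ")
        print()
rep(C)
c=C[0]
for zz in(120,140): print(zz,proj(c,[446.8,214.7+14,zz]),proj(c,[446.8,215.7+14,zz]))
E
python3 z.py; grep -c . z.py
```

```text
rim z 119.40336286337677 202
319 broad 238.44 120.8 | 319 thin 230.89 140.6 | 
320 broad 238.5 121.6 | 320 thin 230.92 141.4 | 
321 broad 238.58 121.0 | 321 thin 230.94 142.3 | 
322 broad 238.58 121.4 | 322 thin 230.95 142.1 | 
323 broad 238.51 122.0 | 323 thin 231.0 141.7 | 
324 broad 238.37 120.7 | 324 thin 231.01 140.7 | 
325 broad 238.26 120.5 | 325 thin 230.66 141.1 | 
120 [321.7 239.1] [321.76 239.37]
140 [322.   231.93] [322.05 232.2 ]
20z.py:7: RuntimeWarning: All-NaN slice encountered
  S=np.nanmedian(S,0);I=np.mean([c["image"].astype(float).mean(2) for c in C],0)
```

Call:
{"fn": "jog_arm", "kwargs": {"steps": [[[0, 0, 0], 0], [[0, 0, 0], 0], [[0, 0, 0.005], 0], [[0, 0, 0.005], 0], [[0, 0, 0], 0]], "force": 110}}

```text
time: 18.32
tool_pos: [446.9, 213.7, 318.6]
tcp_rot: [0.627, 0.779, -0.001, 0.004]
force: [1.4, -14.6, 14.4]
finger_gap: 26.2
grip_force: 115.6
```

```bash
python3 n.py; python3 z.py 2>/dev/null
```

```text
[446.87 213.74 318.59] a 102.38617913676323 [  1.39 -14.59  14.39] [-2.25 -0.63  0.84] [ 0.45  0.26 -0.37  0.94 -0.01  1.8 ] 26.170689679907568
rim z 119.30427192568982 203
319 broad 238.46 121.2 | 319 thin 230.83 141.3 | 
320 broad 238.53 121.5 | 320 thin 230.92 141.3 | 
321 broad 238.58 121.5 | 321 thin 230.94 141.7 | 
322 broad 238.58 121.5 | 322 thin 230.95 142.0 | 
323 broad 238.52 121.4 | 323 thin 230.98 142.0 | 
324 broad 238.38 121.4 | 324 thin 230.98 141.3 | 
325 broad 238.25 120.6 | 325 thin 230.66 141.5 | 
120 [321.7 239.1] [321.76 239.37]
140 [322.   231.93] [322.05 232.2 ]
```

Call:
{"fn": "jog_arm", "kwargs": {"steps": [[[0, 0, 0.008], 0], [[0, 0, 0.008], 0], [[0, 0, 0.008], 0], [[0, 0, 0], 0]]}}

```text
time: 18.95
tool_pos: [446.7, 213.7, 318.5]
tcp_rot: [0.627, 0.779, -0.0, 0.004]
force: [-3.4, -17.2, 29.2]
finger_gap: 26.0
grip_force: 117.4
```

```bash
python3 n.py; python3 z.py 2>/dev/null | head -6
```

```text
[446.7  213.66 318.5 ] a 102.39062406630565 [ -3.36 -17.23  29.2 ] [-2.74  0.45  0.9 ] [ 0.45  0.26 -0.37  0.93 -0.01  1.8 ] 25.987094300913085
rim z 119.41341421416152 202
319 broad 238.48 121.1 | 319 thin 230.82 140.8 | 
320 broad 238.55 121.6 | 320 thin 230.93 141.7 | 
321 broad 238.59 121.3 | 321 thin 230.93 141.5 | 
322 broad 238.59 121.1 | 322 thin 230.96 142.0 | 
323 broad 238.55 121.1 | 323 thin 231.0 141.6 |
```

Call:
{"fn": "jog_arm", "kwargs": {"steps": [[[0, 0, -0.01], 0], [[0, 0, -0.01], 0], [[0, 0, -0.01], 0], [[0, 0, 0], 0], [[0, 0, 0], 0]]}}

```text
time: 19.67
tool_pos: [446.9, 213.8, 318.6]
tcp_rot: [0.627, 0.779, -0.001, 0.004]
force: [2.0, -14.6, 10.7]
finger_gap: 26.1
grip_force: 116.3
```

```bash
python3 n.py; python3 fin.py; python3 -c "
from rig import ctrl;print(ctrl.finish_job())"
```

```text
[446.92 213.78 318.63] a 102.3883519198987 [  2.02 -14.56  10.72] [-2.15 -1.03  0.83] [ 0.45  0.26 -0.37  0.94 -0.01  1.8 ] 26.079244203995426
529 [-35.7  16.1 145.5] 155.7012048409616 162.8556161560305
[217. 217. 211. 169. 213. 217. 217. 218. 218. 211. 154. 136. 211. 212. 165. 146. 141. 117.  89.  83.]
the job is handed in; nothing more can be done
None
```

I handed the job in at about 20 s: the stem is in the collar with its broad ring about 1–2 mm above the rim, the cam lever is closed to its stop, and the hand still grips the stem. Pushing down afterwards (about 29 N on the wrist) did not shift it, so the ring is not exactly level.

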